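Close and pin the curd press, then wind its timer

ROBOT

A 6-joint arm with a two-finger parallel gripper is mounted at the origin on a cart in front of the work surface, level with it; the furniture and walls round the work are solid. World frame = base frame: x ahead of the robot, y to its left, z up, the work surface at z = 0. Lengths are in m, angles in rad, forces in N, time in s.
With the tool pointing down it reaches from about 0.325 to 0.925 m from the base axis. Payload 3.1 kg.
Tool frame: the origin (TCP) lies between the finger pads; the fingertips stand 17 mm ahead of it and the grasp point (between the pads) lies 2 mm behind it; z points along the fingers, y is the line along which they close (so a half turn about z gives the same grasp; the last joint's range is limited). The gripper opens to 85 mm and grips with 20 to 120 N. Pads are 22 mm wide; open, the fingers measure 114 mm over their backs; the gripper's body (76 mm by 85 mm) begins 54 mm behind the grasp point. The pads swing forward as they close: fully open they stand 13 mm farther back than shut.
Start: joints at [1.207, 0.217, 1.613, -0, 1.311, -0.112], TCP at [0.156, 0.605, 0.248] pointing down, gripper open.
Joint ranges: [-2.75, 2.75], [-0.78, 2.1], [0.31, 2.55], [-1.13, 4.27], [0.13, 2.63], [-2.58, 2.58]. Speed limits (rad/s): [2.79, 2.79, 3.14, 3.14, 3.14, 3.14].

INTERFACE

Orientations are given as a rotation vector (axis times angle).
In Python, from plant import bot, imaging gives the robot as it stands.
- The arm moves only by the tool servo_tool, never from a script. Its argument "deltas" is one flat list of numbers, 7 for each row, row after row: the turn, a rotation vector about the world's x, y, z in degrees, then the shift along the world's x, y, z in m, then the opening, from 0 (shut) to 1 (fully open). In form: [rx, ry, rz, x, y, z, jaw, rx, ry, rz, x, y, z, jaw, ...]. A call has 1 to 20 rows; each row shifts and turns the commanded pose from where the row before left it; what a row does not reach is not made up. A row lasts 1/10 s, in which the tool goes at most 50 mm and 8.59 degrees, less where a joint would pass 70% of its speed; a pose out of reach is approached as far as the arm can. A call with a gripper value outside its range is refused whole. The fingers move at their own pace and stop on an object; "newtons" is the grip in N (left out, the last holds). Time passes only in rows, so rows that do not move let the fingers close. It gives the time, the measured TCP pose, the force, the opening and the grip force at its end, in the units of the state.
- bot.get_state(): the state, without advancing time (a new reading comes with each control period).
- imaging.capture(name): name is "scene" or "top"; returns the picture (480x640x3 uint8, red, green, blue); there is no depth.
- imaging.calibration(name): a dict with "camera_matrix" (3x3 intrinsics, pixels), "D" ([k1, k2, p1, p2, k3] as OpenCV has them; the pictures are not rectified), "view" (4x4, takes a point from world to camera coordinates). Camera axes: x right, y down, z forward; pixel columns grow to the right and rows downward; lengths in m; the calibration is good to about 2 mm. A picture is of the moment at which its call begins. calibration takes no time and is no camera call.
- bot.close_job(): hands the job in; it is judged then, once.
The state is a dict: "t": time; "qpos": joint angles; "joint_vel": joint speeds; "joint_efforts": joint torques, N m; "ee_pos": TCP position; "tool_rot": TCP orientation; "wrist_force": force on the tool from outside, world axes, zero at the start; "wrist_torque": the same for the moment, N m; "grip_width": finger opening in m; "gripper_force": force on a finger pad.
Only numpy, scipy, OpenCV 4.12 (cv2) and the standard library are available. Lean on these libraries where they do the work, as an engineer would, in place of code of your own. Each camera call takes 0.05 s, during which the arm holds its last target. There are 200 camera calls.

TASK

Put the curd press to work: work the wooden wedge back out from under the heavy board without lifting the board, so that it comes down flat, and leave the wedge lying on its flat base on the table, a few centimetres or more clear of the press. Then put every locking pin there is through an opening of the board, each in one of its own, feeling round with its foot until it finds the hidden blind hole below and goes fully home. When all pins are home, wind the kitchen timer clockwise right up to its stop; leave the other things on the table where they stand.

Things in the scene. Friction and masses are not known exactly. Their poses are not given: they have to be found in the camera images.
- press: curd press, fixed: low steel frame with a hinged heavy steel board, press x -0.11 (open front edge) to +0.09, y +-0.19. Origin on the table, x towards the hinge at the back, y along it. Board flat: underside z = 0.046, top 0.058, two low ribs on its front half to 0.064. Hinge at x = 0.098; hinge blocks 62 mm high behind. End rails at y = +-0.183; the front between them is open
- board (a joint): angle of the hinged board (1.5 kg), rad: 0 = flat; about 0.08 at the start, propped up by the wedge; rises as the front edge lifts. It sinks by its own weight as the wedge is drawn out
- opening1 (a point): centre of a 54 mm round opening in the board, at its top face (z = 0.058), press x = 0.03, y = -0.135. A blind hole lies in a block under the board, hidden: its centre is up to 6 mm off this point either way along both press axes, is not in the state and must be felt for with a pin. Hole 32.6 mm wide
- opening2 (a point): second opening, as opening1, with its own hidden hole offset; press x = 0.03, y = -0.045. The rim of each hidden hole lies at z = 0.044, its floor at z = 0.008 (36 mm deep): a pin on the rim has its foot at 0.044, fully home at 0.008
- opening3 (a point): third opening, as opening1, with its own hidden hole offset; press x = 0.03, y = +0.045. With three pins any three openings will do
- opening4 (a point): fourth opening, as opening1, with its own hidden hole offset; press x = 0.03, y = +0.135
- wedge: wooden wedge, 140 long, 38 wide, 0.15 kg, standing on the table under the board's front edge. Origin at the centre of its base; x points to the thin end (30 mm high, x = +0.07); thick end (82 mm, x = -0.07) sticks out 50 mm to the front, even slope between. Starts within 0.05 rad of the press's x. Grip it across the width and pull along its -x: 5 to 15 N, free after about 50 mm
- pin1: loose stainless locking pin standing upright on the table; 3 or 4 alike are there. 107 mm tall, 0.25 kg: round shaft 30 mm in diameter up to z = 68 mm, square grip head 22x22 mm from 73 to 107 mm, flats square to its x and y, foot bevelled (24 mm across below), polished and low in friction, heavy below. Origin at the centre of its foot, z up. The places of pins and timer are swapped at random
- pin2: another such pin, alike in all
- pin3: another such pin, alike in all
- pin4: another such pin, alike in all
- timer: wind-up kitchen timer, 66 mm across, 57 mm high, stuck fast to the table by its foot. Origin on its axis at the table, z up. Base to 24 mm; the dial above it turns: a flange 59 mm wide from z = 0.025 to 0.040, and the ribbed top to grip, about 42 mm across, from 0.040 to 0.057
- timer_dial (a joint): winding angle of the dial, rad: 0 = run down, 5.24 = wound up to the stop; grows as the dial is turned clockwise seen from above. A light spring works against it (torque to turn 0.05 to 0.09 N m) but it stays where it is let go. Starts between 0 and 0.8
- salt_shaker: bystander: salt shaker 44 mm wide, 90 mm high; origin at its underside
- tumbler: bystander: drinking glass 67 mm wide, 95 mm high; origin at its underside
- sample_jar: bystander: lidded jar 62 mm wide, 75 mm high; origin at its underside
Things that resemble listed ones, but are neither listed nor needed, are in the scene too. What is shaped like the pin1 but pink is not meant.

How it is judged:
By the outcome, as a careful person would: the job done as asked, in the order asked, and still so for the second after the job is handed in, with the robot touching nothing.
Of pin1, pin2, pin3, pin4 only 3 to 4 are there at a start; the rules pass over those that are not, and their reading is None.
At some moment in a run one of pin1, pin2, pin3, pin4 may be knocked a few centimetres aside while the robot is not near it.
It also fails if it takes over 210 s, if anything falls off the work surface, if the arm or the gripper's body presses on something with over 40 N, if the wrist force passes 120 N, or if a joint passes its speed limit or range.

## Working session

There is one attempt and no reset: what is moved stays moved. The work goes in short steps, Python scripts to look and compute and a tool call to move; the robot and the scene stay as the last step left them, time stands still between calls to the robot, and variables do not carry over. Pictures are saved under pics/ and viewed, at most 14 in all, crops included, and the job is handed in when it is done.

Besides the shell and the picture viewer there is one more tool, called after "Emit:" as name(argument=value, ...) on one line, values as JSON. servo_tool: Moves the arm, as the interface text tells. Its arguments: {"type":"object","properties":{"deltas":{"type":"array","items":{"type":"number"}},"newtons":{"type":"number"}},"required":["deltas"]}

```bash
mkdir -p pics; cat > h.py <<'E'
import numpy as np, cv2
from plant import bot, imaging
def snap(cam,name):
    im=imaging.capture(cam); cv2.imwrite(f'pics/{name}.png',im[:,:,::-1]); return im
def p2w(cam,uv,z):
    c=imaging.calibration(cam);K=np.array(c["camera_matrix"]);D=np.array(c["D"]);V=np.array(c["view"])
    n=cv2.undistortPoints(np.array(uv,float).reshape(-1,1,2),K,D).reshape(-1,2)
    R=V[:3,:3];o=-R.T@V[:3,3]; d=np.c_[n,np.ones(len(n))]@R
    return o+d*((np.broadcast_to(z,len(n))-o[2])/d[:,2])[:,None]
def w2p(cam,P):
    c=imaging.calibration(cam);K=np.array(c["camera_matrix"]);D=np.array(c["D"]);V=np.array(c["view"])
    return cv2.projectPoints(np.array(P,float).reshape(-1,1,3),cv2.Rodrigues(V[:3,:3])[0],V[:3,3],K,D)[0].reshape(-1,2)
def crop(name,out,u0,v0,u1,v1,s):
    im=cv2.imread(f'pics/{name}.png')[v0:v1,u0:u1]; cv2.imwrite(f'pics/{out}.png',cv2.resize(im,None,fx=s,fy=s,interpolation=cv2.INTER_CUBIC))
E
python3 -c "
from h import *
snap('top','top0');snap('scene','sc0')
for c in('top','scene'):
  V=np.array(imaging.calibration(c)['view']);print(-V[:3,:3].T@V[:3,3],V[2,:3])
print(bot.get_state())"
```

```text
[0.29420744 0.0453355  1.29525345] [ 0.2196967   0.00921606 -0.97552469]
[-0.06786486 -0.96413626  0.84189818] [ 0.4634957   0.69749157 -0.54651371]
{'t': 0.1, 'qpos': array([ 1.20677095e+00,  2.17672833e-01,  1.61479584e+00,  5.56171798e-06,
        1.31133654e+00, -1.12226197e-01]), 'joint_vel': array([-0.00023114, -0.00083259, -0.00336742, -0.00092987, -0.00116887,
       -0.0001043 ]), 'joint_efforts': array([-1.20544886e-03, -3.98080015e+01, -3.04970241e+01, -2.72951138e-04,
        4.30124695e-03,  4.38155496e-06]), 'ee_pos': array([0.15545346, 0.6046206 , 0.2470909 ]), 'tool_rot': array([-0.39441697, -3.11620226,  0.00337486]), 'wrist_force': array([0.0423218 , 0.23347613, 0.44361254]), 'wrist_torque': array([0.0062434 , 0.0011183 , 0.01596054]), 'gripper_force': 0.0, 'grip_width': 0.08535160778661989}
```

View pics/top0.png

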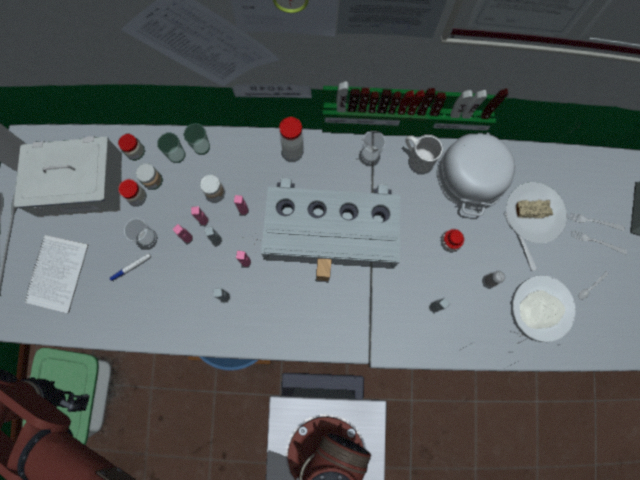

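View pics/sc0.png

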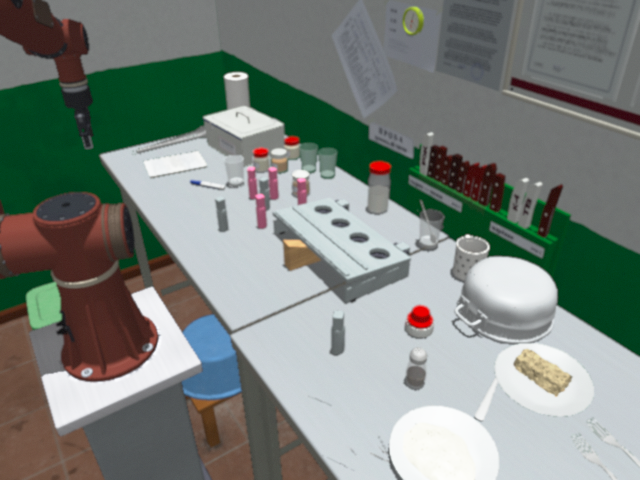

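The top view shows the press around (330,225), the wedge at (323,268) and the red timer at (453,239). Steel pins are at (220,294), (212,235) and (442,304), and the salt shaker is at (497,278). The scene view agrees, with grey pins at (221,213), (264,190) and (338,332). I'll enlarge crops next.

```bash
python3 -c "
from h import *
crop('top0','c1',165,170,415,310,3.2); crop('top0','c2',400,210,520,330,5)"
```

```text
(no output)
```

View pics/c1.png

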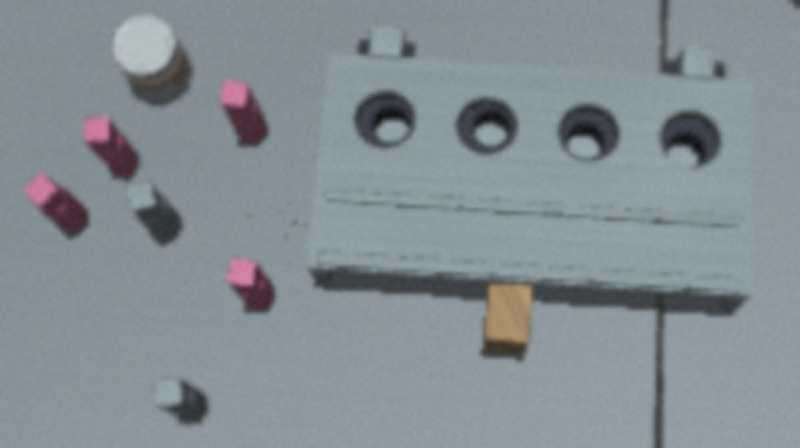

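View pics/c2.png

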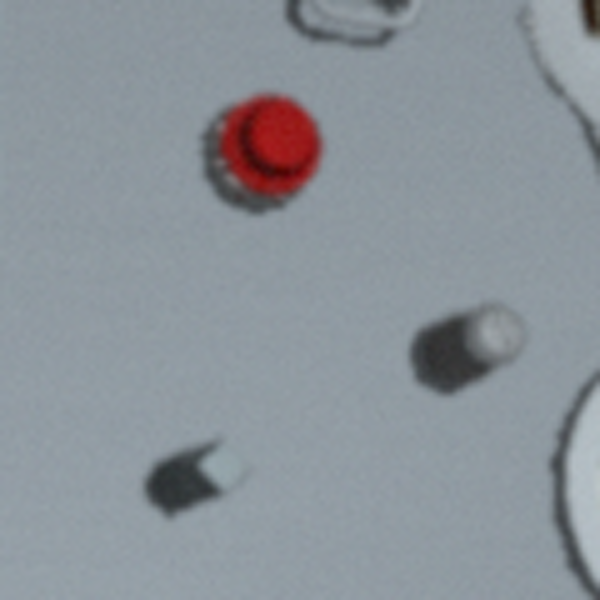

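The crops show pin heads at c1 (143,195) and (168,392) and c2 (224,467), and the timer top at c2 (281,140). The wedge's thick end runs from (486,342) to (525,347), and the openings are at (385,119) through (690,138).

```bash
cat > m0.py <<'E'
from h import *
np.set_printoptions(precision=4,suppress=True)
f=lambda L,o,s:np.array(o)+np.array(L,float)/s
a=lambda L,z:p2w('top',f(L,(165,170),3.2),z)
b=lambda L,z:p2w('top',f(L,(400,210),5),z)
print('pins',a([(143,195),(168,392)],.107),b([(224,467)],.107))
print('pinAxes headcorners', b([(199,466),(222,493),(247,468),(222,442)],.107))
print('timer',b([(281,140)],.057), 'salt',b([(495,335)],.09))
op=a([(385,119),(487,125),(588,132),(690,138)],.0635);print('open',op)
d=op[3]-op[0];print('yaw of -y',np.degrees(np.arctan2(d[0],-d[1])),np.linalg.norm(d[:2])/.27)
print('wedge',a([(486,342),(525,347)],.082),a([(488,283),(532,285)],.064))
print('corners',a([(313,268),(745,297)],.074),a([(330,55),(752,82)],.058))
print('white floor', a([(391,130),(490,135),(583,145),(683,155)],.008))
E
python3 m0.py
```

```text
pins [[0.5822 0.3381 0.107 ]
 [0.4169 0.3024 0.107 ]] [[ 0.4127 -0.295   0.107 ]]
pinAxes headcorners [[ 0.4128 -0.2816  0.107 ]
 [ 0.3991 -0.2938  0.107 ]
 [ 0.4126 -0.3073  0.107 ]
 [ 0.4258 -0.2941  0.107 ]]
timer [[ 0.6032 -0.3454  0.057 ]] salt [[ 0.4909 -0.452   0.09  ]]
open [[ 0.6705  0.1404  0.0635]
 [ 0.6687  0.0503  0.0635]
 [ 0.6661 -0.0388  0.0635]
 [ 0.6645 -0.1289  0.0635]]
yaw of -y -1.264481751269715 0.997637305340747
wedge [[0.4735 0.0435 0.082 ]
 [0.4706 0.0106 0.082 ]] [[0.5273 0.0438 0.064 ]
 [0.5271 0.006  0.064 ]]
corners [[ 0.532   0.1938  0.074 ]
 [ 0.5223 -0.1758  0.074 ]] [[ 0.7301  0.1936  0.058 ]
 [ 0.7209 -0.1851  0.058 ]]
white floor [[ 0.6771  0.1386  0.008 ]
 [ 0.6761  0.0474  0.008 ]
 [ 0.6702 -0.0382  0.008 ]
 [ 0.6647 -0.1304  0.008 ]]
```

Emit:
servo_tool(deltas=[0,0,0.9,0.0244,-0.0414,0,1,0,0,0.9,0.0244,-0.0414,0,1,0,0,0.9,0.0244,-0.0414,0,1,0,0,0.9,0.0244,-0.0414,0,1,0,0,0.9,0.0244,-0.0414,0,1,0,0,0.9,0.0244,-0.0414,0,1,0,0,0.9,0.0244,-0.0414,0,1,0,0,0.9,0.0244,-0.0414,0,1,0,0,0.9,0.0244,-0.0414,0,1,0,0,0.9,0.0244,-0.0414,0,1,0,0,0.9,0.0244,-0.0414,-0.02,1,0,0,0.9,0.0244,-0.0414,-0.02,1,0,0,0.9,0.0244,-0.0414,-0.02,1,0,0,0.9,0.0244,-0.0414,-0.02,1,0,0,0,0,0,0,1], newtons=60)

```text
t: 1.6
ee_pos: [0.4935, 0.0279, 0.1684]
tool_rot: [-0.059, -3.137, 0.002]
wrist_force: [-0.5, 0.2, -1.4]
grip_width: 0.0857
gripper_force: 0.0
```

Emit:
servo_tool(deltas=[0,0,0,0.004,-0.002,-0.03,1,0,0,0,0,0,-0.03,1,0,0,0,0,0,-0.03,1,0,0,0,0,0,-0.03,1,0,0,0,0,0,0,0,0,0,0,0,0,0,0,0,0,0,0,0,0,0,0,0,0,0,0,0,0,0,0,0,0,0,0,0,0,0,0,0,0,0,0], newtons=60)

```text
t: 2.6
ee_pos: [0.4989, 0.0281, 0.0543]
tool_rot: [0.047, 3.138, -0.007]
wrist_force: [-3.6, -7.3, 2.5]
grip_width: 0.0374
gripper_force: 59.7
```

Emit:
servo_tool(deltas=[0,0,0,-0.008,0.0003,0,0,0,0,0,-0.008,0.0003,0,0,0,0,0,-0.008,0.0003,0,0,0,0,0,-0.008,0.0003,0,0,0,0,0,-0.008,0.0003,0,0,0,0,0,-0.008,0.0003,0,0,0,0,0,-0.008,0.0003,0,0,0,0,0,-0.008,0.0003,0,0], newtons=80)

```text
t: 3.4
ee_pos: [0.437, 0.0325, 0.0543]
tool_rot: [0.05, 3.132, -0.0]
wrist_force: [7.5, -0.3, 7.3]
grip_width: 0.0372
gripper_force: 82.2
```

Emit:
servo_tool(deltas=[0,0,0,-0.01,0.0003,0,0,0,0,0,-0.01,0.0003,0,0,0,0,0,-0.01,0.0003,0,0,0,0,0,-0.01,0.0003,0,0,0,0,0,-0.01,0.0003,0,0,0,0,0,-0.01,0.0003,0,0,0,0,0,-0.01,0.0003,0,0,0,0,0,-0.01,0.0003,0,0,0,0,0,0,0,0,0,0,0,0,0,0,0,0])

```text
t: 4.4
ee_pos: [0.3567, 0.0349, 0.0542]
tool_rot: [0.05, 3.134, -0.001]
wrist_force: [2.2, -0.1, 10.3]
grip_width: 0.0369
gripper_force: 82.0
```

```bash
python3 -c "
from h import *
snap('scene','sc1'); print(bot.get_state()['wrist_force'])
crop('sc1','c3',170,100,430,300,3)"
```

```text
[ 2.24070478 -1.15696094 11.55039609]
```

View pics/c3.png

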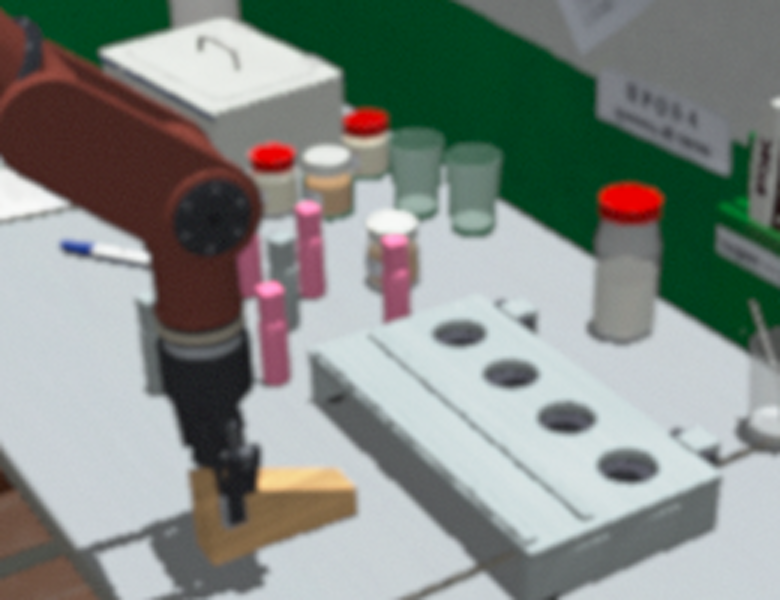

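The wedge is out and resting on its base at c3 (270,510), and the board is flat. I'll release, rise, then look again.

Emit:
servo_tool(deltas=[0,0,0,0,0,0.002,1,0,0,0,0,0.002,1,0,0,0,0,0,1,0,0,0,0,0.0,1,0,0,0,0,0.04,1,0,0,0,0,0.04,1,0,0,0,0,0.04,1,0,0,0,0,0.04,1,0,0,0,0,0.04,1,0,0,0,0,0.01,1,0,0,0,0.03,0.03,0,1,0,0,0,0.03,0.03,0,1,0,0,0,0.02,0.03,0,1,0,0,0,0,0,0,1], newtons=60)

```text
invalid input at $.deltas: expected a multiple of 7 numbers
```

```bash
python3 -c "
from h import *
snap('top','top1')
im=cv2.imread('pics/top1.png')
A=[cv2.resize(im[v:v+50,u:u+50],(400,400),interpolation=cv2.INTER_CUBIC) for u,v in[(190,210),(195,270),(420,280)]]
B=cv2.resize(im[170:280,260:410],(400,293),interpolation=cv2.INTER_CUBIC)
P=np.zeros((600,800,3),np.uint8)
for i,a in enumerate(A): P[:266,i*266:i*266+266]=cv2.resize(a,(266,266))
P[280:580,0:409]=cv2.resize(im[170:280,260:410],(409,300),interpolation=cv2.INTER_CUBIC)
P[280:580,420:720]=cv2.resize(im[255:330,285:360],(300,300),interpolation=cv2.INTER_CUBIC)
cv2.imwrite('pics/c4.png',P)"
```

```text
(no output)
```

View pics/c4.png

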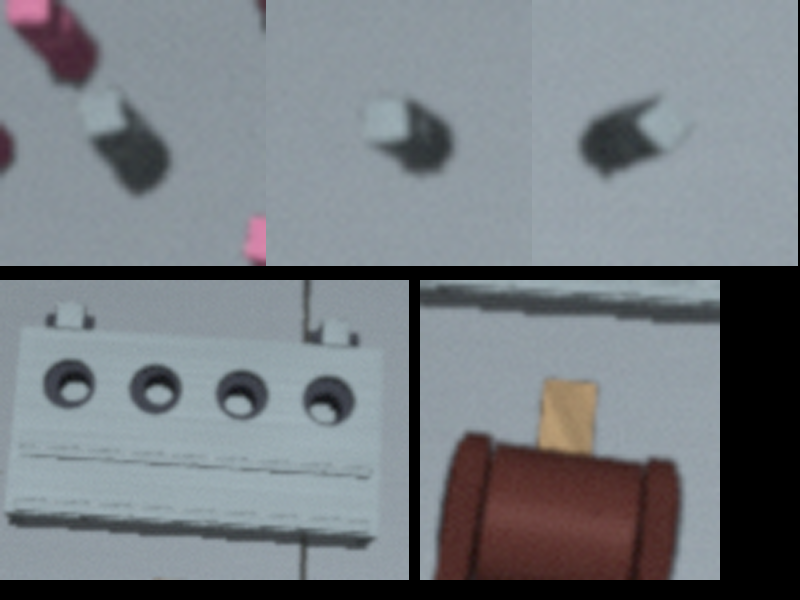

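The crops put the pin A head at (103,112), turned about +20°. Pin B is at (387,120) and turned about -5°, and pin C at (662,125) and turned about 45°. The openings show bright discs, probably the hole floors, that I can use for a first guess. The move was refused on a count error, so I'll redo it.

Emit:
servo_tool(deltas=[0,0,0,0,0,0.002,1,0,0,0,0,0,0,1,0,0,0,0,0,0,1,0,0,0,0,0,0,1,0,0,0,0,0,0.04,1,0,0,0,0,0,0.04,1,0,0,0,0,0,0.04,1,0,0,0,0,0,0.04,1,0,0,0,0.01,0.04,0.02,1,0,0,0,0.01,0.04,0,1,0,0,0,0.01,0.04,0,1,0,0,0,0.01,0.04,0,1,0,0,0,0,0,0,1], newtons=60)

```text
t: 5.8
ee_pos: [0.3935, 0.1986, 0.2331]
tool_rot: [-0.042, -3.14, -0.002]
wrist_force: [-0.4, 0.5, -0.1]
grip_width: 0.0856
gripper_force: 0.0
```

```bash
cat > m1.py <<'E'
from h import *
np.set_printoptions(precision=4,suppress=True)
im=cv2.imread('pics/top1.png'); g=cv2.cvtColor(im,cv2.COLOR_BGR2GRAY).astype(np.float32)
S=8
def ell(m): 
    n,l,s,c=cv2.connectedComponentsWithStats(m); return s,c
for u,v in [(285.3,207.8),(316.8,209.6),(348.7,211.8),(380.6,214)]:
    u0,v0=int(u)-16,int(v)-14
    G=cv2.resize(g[v0:v0+28,u0:u0+32],None,fx=S,fy=S,interpolation=cv2.INTER_CUBIC)
    t=(G.min()+np.median(g[v0:v0+28,u0:u0+32].max()))/2
    m=(G<t).astype(np.uint8)
    # opening: largest dark comp filled hull
    cs,_=cv2.findContours(m,cv2.RETR_EXTERNAL,cv2.CHAIN_APPROX_NONE); h=cv2.convexHull(max(cs,key=cv2.contourArea))
    H=np.zeros_like(m);cv2.fillPoly(H,[h],1); x,y,w,hh=cv2.boundingRect(h)
    H2=cv2.erode(H,np.ones((9,9)))
    s,c=ell(((G>=t)&(H2>0)).astype(np.uint8)); k=1+np.argmax(s[1:,4])
    cv=lambda a,b:(u0+(a+.5)/S-.5,v0+(b+.5)/S-.5)
    oc=cv(x+w/2,y+hh/2); dc=cv(s[k,0]+s[k,2]/2,s[k,1]+s[k,3]/2)
    po=p2w('top',[oc],.058)[0];pd=p2w('top',[dc],.026)[0]
    print(po[:2],pd[:2],(pd-po)[:2],'disc px',s[k,2]/S,s[k,3]/S,'open px',w/S,hh/S)
o=lambda u,v,c:np.array([u+c[0]/5.32,v+c[1]/5.32])
print(p2w('top',[o(190,210,(103,112)),o(195,270,(121,120)),o(420,280,(130,125))],.107))
E
python3 m1.py
```

```text
[0.6708 0.1419] [0.6714 0.1371] [ 0.0006 -0.0048] disc px 10.875 7.375 open px 18.0 17.125
[0.6687 0.0517] [0.6717 0.0482] [ 0.003  -0.0036] disc px 10.375 7.625 open px 18.25 17.375
[ 0.6668 -0.0383] [ 0.6634 -0.0362] [-0.0034  0.0021] disc px 10.625 7.5 open px 18.25 17.25
[ 0.6649 -0.1286] [ 0.6604 -0.1265] [-0.0045  0.0021] disc px 9.75 6.125 open px 18.125 17.0
[[ 0.5818  0.339   0.107 ]
 [ 0.4168  0.3017  0.107 ]
 [ 0.4124 -0.294   0.107 ]]
```

Emit:
servo_tool(deltas=[0,0,-1.2,0.008,0.035,0,1,0,0,-1.2,0.008,0.035,0,1,0,0,-1.1,0.0075,0.033,0,1,0,0,0,0,0,-0.04,1,0,0,0,0,0,-0.04,1,0,0,0,0,0,-0.04,1,0,0,0,0,0,-0.02,1,0,0,0,0,0,0,1,0,0,0,0,0,0,1])

```text
t: 6.7
ee_pos: [0.4168, 0.2973, 0.0933]
tool_rot: [-0.147, -3.137, 0.001]
wrist_force: [0.8, 0.8, 0.4]
grip_width: 0.0855
gripper_force: 0.0
```

Emit:
servo_tool(deltas=[0,0,0,0,0.004,-0.001,1,0,0,0,0,0,0,0.4,0,0,0,0,0,0,0,0,0,0,0,0,0,0,0,0,0,0,0,0,0,0,0,0,0,0,0,0,0,0,0,0,0,0,0,0,0,0,0,0,0,0], newtons=70)

```text
t: 7.5
ee_pos: [0.4175, 0.3025, 0.0932]
tool_rot: [0.146, 3.137, 0.001]
wrist_force: [0.4, 0.9, 4.3]
grip_width: 0.0236
gripper_force: 68.5
```

```bash
python3 -c "
from h import *
s=bot.get_state();print(s['ee_pos'],s['tool_rot'],s['grip_width'],s['gripper_force'],s['wrist_force'],s['wrist_torque'])"
```

```text
[0.41753444 0.30246469 0.09319411] [1.45987614e-01 3.13703428e+00 1.39972220e-03] 0.02363098194649538 68.5070689022541 [0.35808974 0.85506995 4.28600659] [ 0.08992827  0.11292694 -0.02313803]
```

Emit:
servo_tool(deltas=[0,0,0,0,0,0.03,0,0,0,0,0,0,0.04,0,0,0,0,0,0,0.04,0,0,0,0,0,0,0.02,0,0,0,0,0.02,-0.013,0,0,0,0,0,0.03,-0.02,0,0,0,0,0,0.035,-0.023,0,0,0,0,0,0.035,-0.023,0,0,0,0,0,0.035,-0.023,0,0,0,0,0,0.035,-0.023,0,0,0,0,0,0.03,-0.02,0,0,0,0,0,0.02,-0.013,0,0,0,0,0,0.014,-0.007,0,0,0,0,0,0,0,-0.02,0,0,0,0,0,0,-0.02,0,0,0,0,0,0,0,0,0,0,0,0,0,0,0])

```text
t: 9.2
ee_pos: [0.6695, 0.1368, 0.1802]
tool_rot: [-0.146, -3.134, 0.001]
wrist_force: [-0.0, 0.3, -1.5]
grip_width: 0.0236
gripper_force: 69.2
```

Emit:
servo_tool(deltas=[0,0,0,0.002,0,-0.015,0,0,0,0,0,0,-0.015,0,0,0,0,0,0,-0.008,0,0,0,0,0,0,-0.005,0,0,0,0,0,0,-0.003,0,0,0,0,0,0,-0.003,0,0,0,0,0,0,0,0])

```text
t: 9.9
ee_pos: [0.673, 0.137, 0.1334]
tool_rot: [-0.146, -3.138, 0.0]
wrist_force: [-0.4, -0.4, -2.2]
grip_width: 0.0236
gripper_force: 69.2
```

```bash
python3 -c "
from h import *
s=bot.get_state();print(s['ee_pos'],s['wrist_force'],s['wrist_torque'])
snap('scene','sc2');crop('sc2','c5',250,150,420,290,4)"
```

```text
[0.67297668 0.13704187 0.13339082] [-0.43197205 -0.43570367 -2.20528275] [ 4.83427610e-05  7.20027778e-03 -8.94764814e-02]
```

View pics/c5.png

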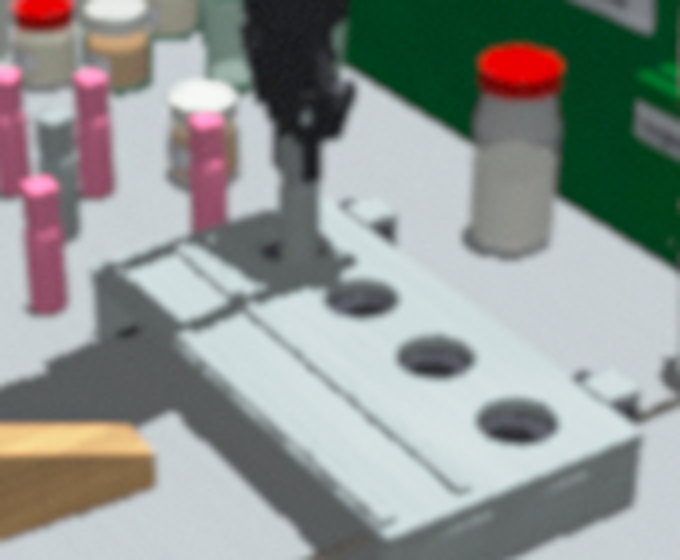

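The pin stands upright in opening 4, with its foot already at about 0.040, below the rim. I'll continue down.

Emit:
servo_tool(deltas=[0,0,0,-0.001,0,-0.004,0,0,0,0,0,0,-0.004,0,0,0,0,0,0,-0.004,0,0,0,0,0,0,-0.004,0,0,0,0,0,0,-0.004,0,0,0,0,0,0,-0.004,0])

```text
t: 10.55
ee_pos: [0.6719, 0.137, 0.1089]
tool_rot: [-0.146, -3.138, 0.0]
wrist_force: [-0.2, -0.7, -2.1]
grip_width: 0.0237
gripper_force: 69.2
```

Emit:
servo_tool(deltas=[0,0,0,0,0,-0.004,0,0,0,0,0,0,-0.003,0,0,0,0,0,0,-0.001,0,0,0,0,0,0,0,0])

```text
t: 10.95
ee_pos: [0.672, 0.137, 0.1015]
tool_rot: [0.146, 3.138, -0.0]
wrist_force: [-0.9, -0.4, -2.4]
grip_width: 0.0234
gripper_force: 69.3
```

Emit:
servo_tool(deltas=[0,0,0,0,0,0,0.7,0,0,0,0,0,0,0.7,0,0,0,0,0,0,0.7,0,0,0,0,0,0,0.7,0,0,0,0,0,0.04,0.7,0,0,0,0,0,0.04,0.7,0,0,0,0,0,0.04,0.7,0,0,4,-0.01,0.025,0,0.7,0,0,4,-0.01,0.025,0,0.7,0,0,4,-0.01,0.025,0,0.7,0,0,0,0,0,0,0.7])

```text
t: 12.05
ee_pos: [0.6406, 0.2151, 0.2218]
tool_rot: [0.189, -3.136, -0.002]
wrist_force: [-0.9, 0.2, 0.7]
grip_width: 0.06
gripper_force: 0.0
```

```bash
python3 -c "
from h import *
snap('top','top2');crop('top2','c6',165,170,315,310,4)"
```

```text
(no output)
```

View pics/c6.png

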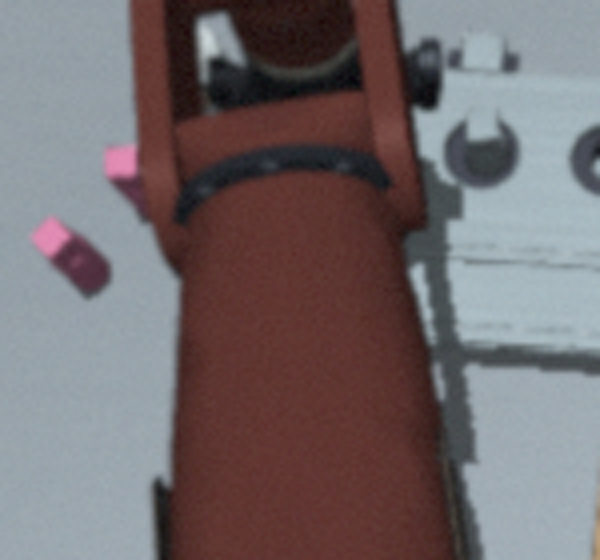

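Pin 1 is home in opening 4, with its head at c6 (487,125). The arm hides pin A from the top, but it hadn't moved in the last scene crop. I'll go to it.

Emit:
servo_tool(deltas=[0,0,3.3,-0.0147,0.031,0,0.7,0,0,3.3,-0.0147,0.031,0,0.7,0,0,3.3,-0.0147,0.031,0,0.7,0,0,3.3,-0.0147,0.031,0,0.7,0,0,0,0,0,-0.03,0.7,0,0,0,0,0,-0.03,0.7,0,0,0,0,0,-0.03,0.7,0,0,0,0,0,0,0.7,0,0,0,0,0,0,0.7])

```text
t: 13.0
ee_pos: [0.5833, 0.3351, 0.131]
tool_rot: [0.54, -3.093, 0.001]
wrist_force: [1.3, -0.5, 1.2]
grip_width: 0.0597
gripper_force: 0.0
```

```bash
python3 -c "
from h import *
snap('scene','sc3');crop('sc3','c7',215,130,345,240,5)
print(w2p('scene',[bot.get_state()['ee_pos'],(.582,.339,.107),(.582,.339,.0)]))"
```

```text
[[262.72437032 171.87006349]
 [262.11255146 179.23286468]
 [264.48285817 209.09715219]]
```

View pics/c7.png

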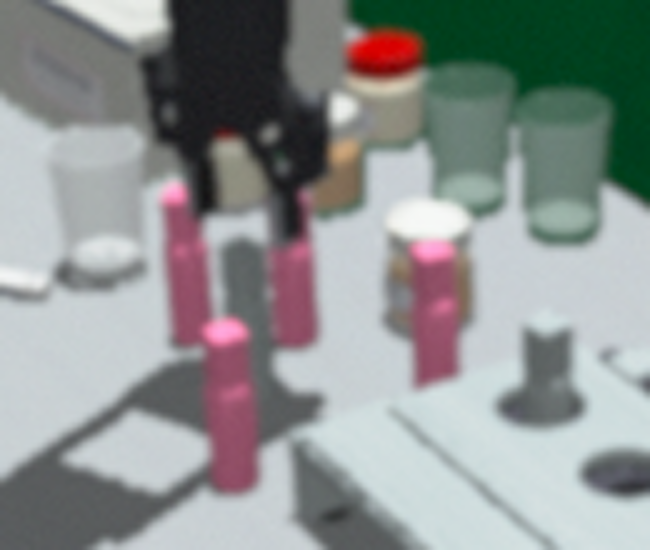

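The grey pin head, at c7 (242,245), lies centred between the fingers. I'll descend and grip.

Emit:
servo_tool(deltas=[0,0,0,-0.001,0.004,-0.02,0.7,0,0,0,0,0,-0.018,0.7,0,0,0,0,0,0,0.7,0,0,0,0,0,0,0.3,0,0,0,0,0,0,0,0,0,0,0,0,0,0,0,0,0,0,0,0,0,0,0,0,0,0,0,0,0,0,0,0,0,0,0], newtons=70)

```text
t: 13.95
ee_pos: [0.5831, 0.3405, 0.095]
tool_rot: [-0.542, 3.092, 0.001]
wrist_force: [-0.5, -0.1, 5.7]
grip_width: 0.0214
gripper_force: 69.2
```

Emit:
servo_tool(deltas=[0,0,0,0,0,0.03,0,0,0,0,0,0,0.04,0,0,0,0,0,0,0.04,0,0,0,0,0,0,0.04,0,0,0,0,0.006,-0.02,0,0,0,0,0,0.011,-0.037,0,0,0,0,0,0.013,-0.043,0,0,0,0,0,0.013,-0.043,0,0,0,0,0,0.013,-0.043,0,0,0,0,0,0.013,-0.043,0,0,0,0,0,0.011,-0.037,0,0,0,0,0,0.008,-0.026,0,0,0,0,0,0,0,0,0,0,0,0,0,0,0,0])

```text
t: 15.35
ee_pos: [0.6693, 0.0474, 0.2417]
tool_rot: [0.539, -3.092, -0.002]
wrist_force: [-0.4, 0.6, -1.4]
grip_width: 0.021
gripper_force: 69.0
```

Emit:
servo_tool(deltas=[0,0,0,0.002,0.001,-0.03,0,0,0,0,0,0,-0.03,0,0,0,0,0,0,-0.02,0,0,0,0,0,0,-0.01,0,0,0,0,0,0,-0.006,0,0,0,0,0,0,-0.004,0,0,0,0,0,0,-0.003,0,0,0,0,0,0,-0.003,0,0,0,0,0,0,-0.003,0,0,0,0,0,0,0,0])

```text
t: 16.35
ee_pos: [0.6726, 0.0486, 0.1347]
tool_rot: [-0.542, 3.093, -0.001]
wrist_force: [0.3, -0.8, -2.2]
grip_width: 0.0215
gripper_force: 69.1
```

Emit:
servo_tool(deltas=[0,0,0,-0.001,0,-0.004,0,0,0,0,0,0,-0.004,0,0,0,0,0,0,-0.004,0,0,0,0,0,0,-0.004,0,0,0,0,0,0,-0.004,0,0,0,0,0,0,-0.004,0,0,0,0,0,0,-0.004,0,0,0,0,0,0,-0.003,0,0,0,0,0,0,0,0])

```text
t: 17.25
ee_pos: [0.6723, 0.0485, 0.1033]
tool_rot: [-0.542, 3.092, -0.002]
wrist_force: [4.5, -2.1, -2.5]
grip_width: 0.021
gripper_force: 68.9
```

Emit:
servo_tool(deltas=[0,0,0,0,0,0,0.7,0,0,0,0,0,0,0.7,0,0,0,0,0,0,0.7,0,0,0,0,0,0,0.7,0,0,0,0,0,0.04,0.7,0,0,0,0,0,0.04,0.7,0,0,0,0,0,0.04,0.7,0,0,0,0,0,0,0.7])

```text
t: 18.05
ee_pos: [0.6755, 0.0493, 0.2325]
tool_rot: [-0.54, 3.081, -0.004]
wrist_force: [1.3, 0.1, 0.4]
grip_width: 0.0597
gripper_force: 0.0
```

```bash
python3 -c "
from h import *
im=snap('top','top3')[:,:,::-1];im2=snap('scene','sc4')[:,:,::-1]
print(bot.get_state()['qpos'])
f=lambda a,s:cv2.resize(a,s,interpolation=cv2.INTER_CUBIC)
P=np.vstack([np.hstack([f(im[220:320,410:510],(400,400)),f(im2[140:290,270:420],(400,400))])])
cv2.imwrite('pics/c8.png',P)"
```

```text
[-3.10113500e-02  3.34264387e-01  1.51177559e+00  2.88940564e-04
  1.29228432e+00 -1.94894677e+00]
```

View pics/c8.png

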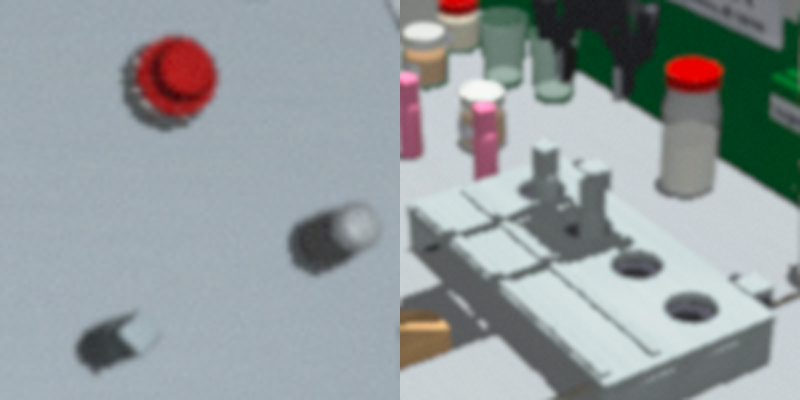

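Pin 2, at c8 (593,165), stands visibly higher than the seated pin 1 at (545,145). I'll check the numbers.

```bash
python3 -c "
from h import *
for x,y in((.672,.137),(.672,.0485)): print(w2p('scene',[(x,y,.115),(x,y,.15)]))
crop('sc4','c9',305,165,385,245,7)"
```

```text
[[322.76482619 194.66429128]
 [322.66844886 183.90279225]]
[[340.64971477 207.24456799]
 [340.78755345 196.1834139 ]]
```

View pics/c9.png

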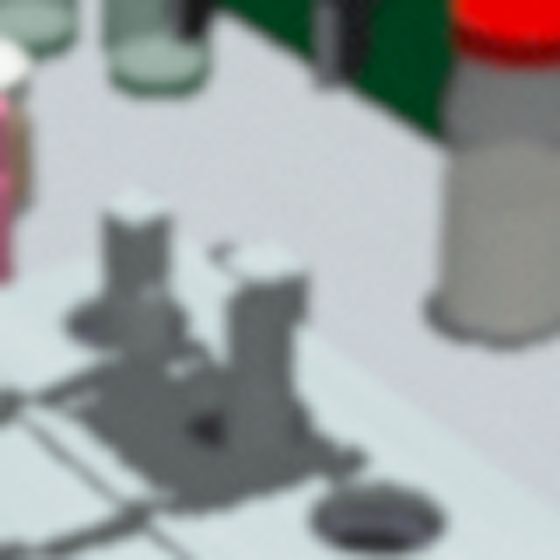

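Emit:
servo_tool(deltas=[0,0,0,-0.003,-0.001,-0.04,0.7,0,0,0,0,0,-0.04,0.7,0,0,0,0,0,-0.03,0.7,0,0,0,0,0,0,0.7,0,0,0,0,0,0,0,0,0,0,0,0,0,0,0,0,0,0,0,0,0,0,0,0,0,0,0,0,0,0,0,0,0,0,0], newtons=40)

```text
t: 19.05
ee_pos: [0.67, 0.0479, 0.1162]
tool_rot: [-0.541, 3.09, -0.002]
wrist_force: [0.5, -0.3, 5.3]
grip_width: 0.0211
gripper_force: 42.4
```

```bash
python3 -c "
from h import *
s=bot.get_state();print(s['ee_pos'],s['wrist_force'],s['wrist_torque'])
snap('scene','sc5');crop('sc5','c10',305,165,385,245,7)"
```

```text
[0.67001069 0.04788072 0.11618749] [ 0.45878307 -0.28781109  5.29960776] [-0.06436197 -0.0417789   0.02853506]
```

View pics/c10.png

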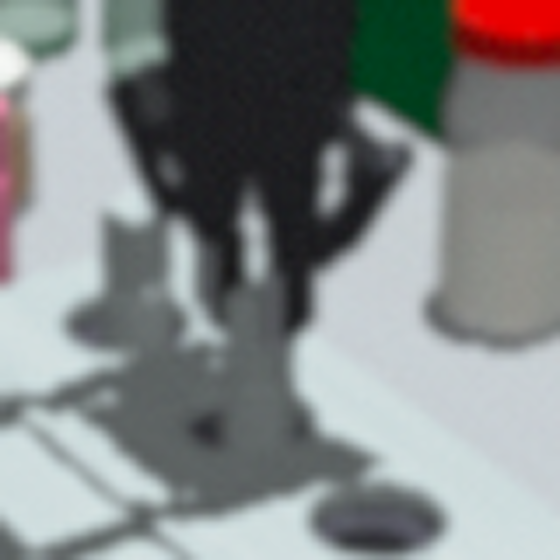

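The pin is gripped upright, with its head near c10 (260,285). I'll press it down in small steps.

Emit:
servo_tool(deltas=[0,0,0,0.001,0,-0.002,0,0,0,0,0,0,-0.002,0,0,0,0,0,0,-0.002,0,0,0,0,0,0,0,0], newtons=70)

```text
t: 19.5
ee_pos: [0.6723, 0.0481, 0.1163]
tool_rot: [-0.541, 3.089, -0.002]
wrist_force: [-7.3, -0.1, 26.6]
grip_width: 0.0201
gripper_force: 72.0
```

Emit:
servo_tool(deltas=[0,0,0,-0.001,0,0.004,0,0,0,0,0,0,0.004,0,0,0,0,0,0,0.002,0,0,0,0,0,0,0,0])

```text
t: 19.9
ee_pos: [0.6691, 0.0475, 0.1173]
tool_rot: [-0.542, 3.092, -0.002]
wrist_force: [4.0, -2.4, -0.1]
grip_width: 0.0204
gripper_force: 68.7
```

Emit:
servo_tool(deltas=[0,0,0,0,0,0.004,0,0,0,0,0,0,0.004,0,0,0,0,0,0,0,0,0,0,0,0,0,0,0])

```text
t: 20.3
ee_pos: [0.6688, 0.0476, 0.1254]
tool_rot: [-0.542, 3.093, -0.002]
wrist_force: [3.6, -2.4, -1.2]
grip_width: 0.02
gripper_force: 68.9
```

```bash
python3 -c "
from h import *
s=bot.get_state();print(s['ee_pos'],s['wrist_force'],s['wrist_torque'])
a=snap('scene','sc6');b=snap('top','top4')
print(w2p('scene',[(.672,.0485,.078)]),w2p('top',[(.672,.0485,.078)]))
f=lambda a,s:cv2.resize(a,s,interpolation=cv2.INTER_CUBIC)
cv2.imwrite('pics/c11.png',np.hstack([f(a[175:245,305:375],(560,560))])[:,:,::-1])"
```

```text
[0.66879893 0.0475615  0.12540385] [ 3.56582248 -2.38815528 -1.22498562] [-0.61879932 -1.02634932 -0.03831054]
[[340.5073875  218.62619594]] [[317.93483411 206.44580753]]
```

View pics/c11.png

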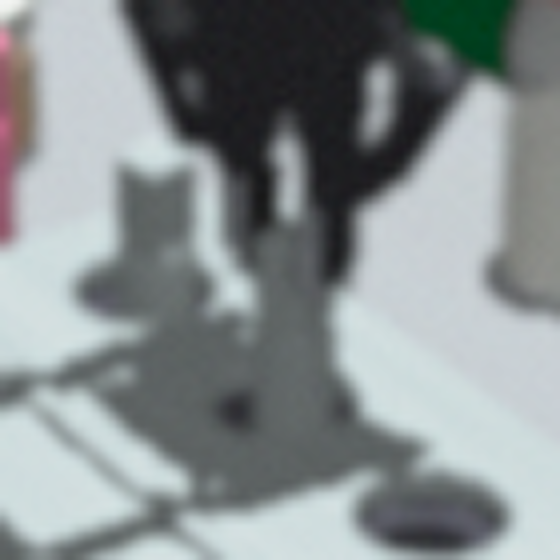

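Emit:
servo_tool(deltas=[0,0,0,0,0,0.005,0,0,0,0,0,0,0.005,0,0,0,0,0,0,0.01,0,0,0,0,0,0,0.01,0,0,0,0,0,0,0.01,0,0,0,0,0,0,0.02,0,0,0,0,0,0,0,0,0,0,0,0,0,0,0])

```text
t: 21.2
ee_pos: [0.6675, 0.0485, 0.1852]
tool_rot: [0.542, -3.093, -0.001]
wrist_force: [-0.6, -0.1, -1.7]
grip_width: 0.0201
gripper_force: 68.9
```

```bash
python3 -c "
from h import *
s=bot.get_state();print(s['ee_pos'],s['wrist_force'],s['wrist_torque'])
a=snap('scene','sc7');b=snap('top','top5')
f=lambda a,s:cv2.resize(a,s,interpolation=cv2.INTER_CUBIC)
cv2.imwrite('pics/c12.png',np.hstack([f(a[155:235,305:365],(450,600)),f(b[170:250,290:340],(350,600))])[:,:,::-1])"
```

```text
[0.66745032 0.04850348 0.18523281] [-0.56244765 -0.14595954 -1.74752492] [-0.0088113   0.0751597   0.00227071]
```

View pics/c12.png

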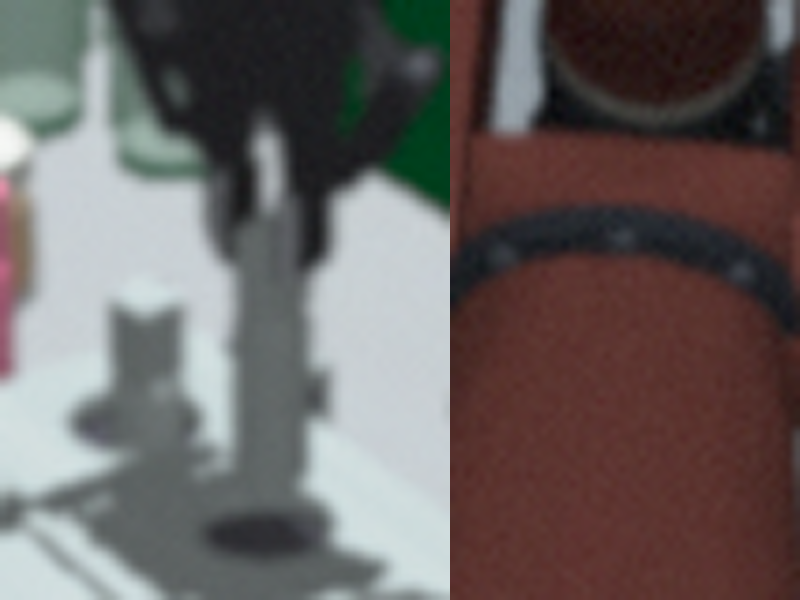

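```bash
python3 -c "
from h import *
t=np.array([.6675,.0485,.1852])
for z in(.07,.08,.09,.1,.168): print(z,w2p('scene',[(t[0],t[1],z),(t[0]-.006,t[1]-.0105,z)]))
print(w2p('scene',[(.6684,.0517,.058),(.6684,.0517-.027,.058)]))
"
```

```text
0.07 [[339.18185319 221.52463907]
 [339.62682101 223.78310083]]
0.08 [[339.21502081 218.49490432]
 [339.66191411 220.74074315]]
0.09 [[339.24840246 215.44254899]
 [339.69723645 217.67549934]]
0.1 [[339.28199998 212.36733601]
 [339.73279001 214.58712764]]
0.168 [[339.51633365 190.83067217]
 [339.98084537 192.95343346]]
[[338.74258614 224.54328614]
 [344.35699119 228.73402794]]
```

Emit:
servo_tool(deltas=[0,0,0,0.004,0,-0.015,0,0,0,0,0,0,-0.015,0,0,0,0,0,0,-0.005,0,0,0,0,0,0,-0.004,0,0,0,0,0,0,-0.004,0,0,0,0,0,0,-0.004,0,0,0,0,0,0,-0.004,0,0,0,0,0,0,0,0,0,0,0,0,0,0,0], newtons=50)

```text
t: 22.2
ee_pos: [0.6721, 0.048, 0.1345]
tool_rot: [0.542, -3.094, 0.0]
wrist_force: [-0.3, -0.8, -1.9]
grip_width: 0.0199
gripper_force: 68.8
```

Emit:
servo_tool(deltas=[0,0,0,0,0,-0.004,0,0,0,0,0,0,-0.004,0,0,0,0,0,0,-0.004,0,0,0,0,0,0,0,0])

```text
t: 22.6
ee_pos: [0.6717, 0.048, 0.1214]
tool_rot: [0.542, -3.093, -0.0]
wrist_force: [-0.1, -0.0, -3.1]
grip_width: 0.02
gripper_force: 68.9
```

Emit:
servo_tool(deltas=[0,0,0,0,0,-0.003,0,0,0,0,0,0,-0.003,0,0,0,0,0,0,-0.002,0,0,0,0,0,0,0,0])

```text
t: 23.0
ee_pos: [0.6726, 0.0478, 0.1164]
tool_rot: [-0.542, 3.094, -0.001]
wrist_force: [-2.5, -1.2, 4.8]
grip_width: 0.0202
gripper_force: 69.8
```

Emit:
servo_tool(deltas=[0,0,0,-0.0005,0,0.001,0.1,0,0,0,0,0,0,0.3,0,0,0,0,0,0,0.7,0,0,0,0,0,0,0.7,0,0,0,0,0,0,0.7,0,0,0,0,0,0.03,0.7,0,0,0,0,0,0.04,0.7,0,0,0,0,0,0.04,0.7,0,0,0,0,0,0,0.7])

```text
t: 23.9
ee_pos: [0.6764, 0.0481, 0.2344]
tool_rot: [-0.54, 3.08, -0.004]
wrist_force: [0.7, -0.7, 0.4]
grip_width: 0.0597
gripper_force: 0.0
```

```bash
python3 -c "
from h import *
a=snap('scene','sc8');b=snap('top','top6')
f=lambda a,s:cv2.resize(a,s,interpolation=cv2.INTER_CUBIC)
cv2.imwrite('pics/c13.png',np.hstack([f(a[165:245,305:385],(560,560))])[:,:,::-1])"
```

```text
(no output)
```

View pics/c13.png

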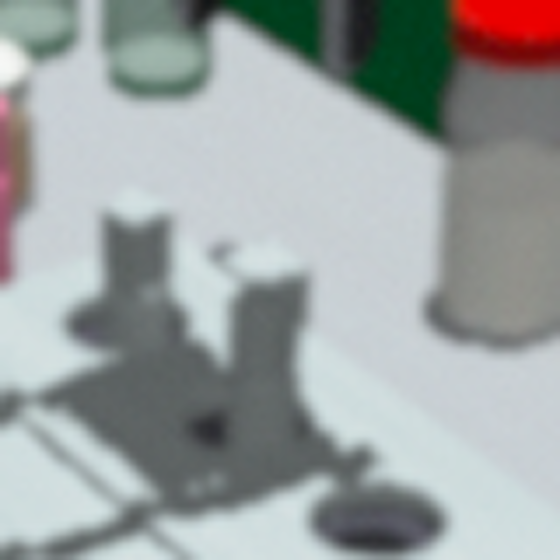

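The crop shows pin 2 still about 14 mm higher than pin 1: its head is at c13 (268,262), against (137,205) for pin 1. I've used up my picture views (one over the limit, in fact), so from here I'll measure numerically. I'll move to pin C and triangulate the heads on the way.

Emit:
servo_tool(deltas=[0,0,-7.2,-0.0293,-0.038,0,0.7,0,0,-7.2,-0.0293,-0.038,0,0.7,0,0,-7.2,-0.0293,-0.038,0,0.7,0,0,-7.2,-0.0293,-0.038,0,0.7,0,0,-7.2,-0.0293,-0.038,0,0.7,0,0,-7.2,-0.0293,-0.038,0,0.7,0,0,-7.2,-0.0293,-0.038,0,0.7,0,0,-7.2,-0.0293,-0.038,0,0.7,0,0,-7.2,-0.0293,-0.038,0,0.7,0,0,0,0,0,0,0.7])

```text
t: 25.0
ee_pos: [0.4039, -0.297, 0.2233]
tool_rot: [-1.211, -2.894, 0.001]
wrist_force: [-0.2, 1.2, -0.1]
grip_width: 0.0599
gripper_force: 0.0
```

```bash
python3 -c "
from h import *
a=snap('scene','sc9');b=snap('top','top7')
g=cv2.cvtColor(b,cv2.COLOR_RGB2GRAY);s=cv2.cvtColor(a,cv2.COLOR_RGB2GRAY)
np.set_printoptions(linewidth=250)
print('top');print(g[194:220,274:332:1])
print('scene',w2p('scene',[(.672,.137,.115),(.672,.0485,.115)]))
print(s[186:226,316:352])"
```

```text
top
[[168 168 167 ... 169 169 169]
 [170 167 169 ... 169 165 167]
 [172 168 168 ... 168 170 170]
 ...
 [173 174 174 ... 174 175 176]
 [174 175 173 ... 179 178 175]
 [174 173 172 ... 178 181 180]]
scene [[322.76482619 194.66429128]
 [340.64971477 207.24456799]]
[[ 88  47  40 ...  44  44  45]
 [ 91  53  44 ...  43  45  49]
 [ 94  53  42 ...  48  44  53]
 ...
 [ 85  41  30 ...  29  31  31]
 [114  60  31 ...  30  31  31]
 [144  85  40 ...  30  28  34]]
```

```bash
python3 -c "
from h import *
import sys
np.set_printoptions(linewidth=300,threshold=sys.maxsize)
g=cv2.imread('pics/top7.png',0);s=cv2.imread('pics/sc8.png',0)
print(g[194:220,276:328]//10)
print(s[190:230,316:354]//10)
print(w2p('top',[(.672,.137,.115),(.672,.0482,.115),(.672,.0482,.13)]))"
```

```text
[[16 16 16 16 16 16 17 16 16 16 16 16 16 16 16 16 16 16 17 17 16 16 16 17 16 16 16 16 16 16 16 16 16 16 16 16 16 16 16 16 16 16 16 17 16 16 16 16 17 16 16 17]
 [16 16 16 16 16 16 16 16 16 16 16 16 17 16 16 16 16 16 16 16 16 16 16 16 17 17 16 16 16 16 16 16 16 16 16 16 16 16 16 16 16 16 16 16 16 16 16 17 16 16 16 16]
 [16 16 16 16 16 16 16 16 17 16 16 16 16 16 16 16 16 16 16 16 16 16 16 16 16 16 16 16 16 16 16 16 16 16 16 16 16 16 16 16 16 16 16 16 16 16 16 16 16 17 16 16]
 [17 17 16 17 16 16 15 16 17 16 16 16 17 16 16 16 16 16 16 16 16 16 17 16 16 16 17 16 16 16 16 16 16 16 16 16 17 16 16 16 16 16 16 15 15 16 16 16 16 16 16 16]
 [17 17 16 17 17 16 16 16 16 16 16 16 16 15 16 16 17 17 17 17 17 17 17 17 16 17 17 17 17 17 17 16 17 17 16 17 17 16 16 16 15 16 17 16 16 16 16 16 16 16 17 16]
 [16 17 16 16 16 16 16 16 16 16 16 16 16 13 14 16 17 17 16 17 17 16 17 17 17 17 17 17 17 17 17 17 17 17 17 16 17 16 16 16 16 16 17 16 17 17 16 16 17 17 17 17]
 [16 16 16 14 13 15 16 17 16 16 16 17 15 11 11 14 16 17 17 17 17 17 17 17 17 17 17 17 17 17 16 17 17 17 17 16 16 15 16 16 16 16 17 16 17 16 15 16 
[... 7103 characters left out ...]
0  9  9 10 14 18 21 21 21]
 [15 12 10  9  9  9  9  9  9  9  9  9  9  9  9  8  7  5  5  5  5  7  9  9 10 10 10 10 10  9  9  8  8 12 17 20 21 21]
 [19 15 12 10  9  9  9  9  9  9  9  9  9  9  9  8  7  5  4  4  5  7  9  9 10 10 10 10 10  9  9  8  8 10 13 16 18 20]
 [20 18 15 12 10  9  9  9  9  9  9  9  9  9  9  8  7  6  5  5  5  7  9  9 10 10 10 10 10  9  9  8  8  9 10 12 15 19]
 [21 20 18 16 13 11 10  9  9  9  9  9  9  9  9  9  8  8  7  6  6  8  9  9 10  9 10  9  9  9  9  9  9  9  9 10 13 17]
 [21 21 20 19 17 15 12 10  9  9  9  9  9  9  9  9  9  9  8  8  8  9  9  9  9  9  9  9  9  9  9  9  9  9  9  9 11 13]]
[[285.4745751  201.10291758]
 [318.17804917 202.39929342]
 [318.23532385 200.68942277]]
```

```bash
python3 -c "
from h import *
import sys
np.set_printoptions(linewidth=300,threshold=sys.maxsize)
s=cv2.imread('pics/sc0.png',0)
for n,(x,y),(u0,u1,v0,v1) in(('A',(.5822,.3385),(256,274,168,216)),('B',(.417,.302),(212,232,188,238)),('C',(.4125,-.2945),(326,350,302,360))):
  print(n,w2p('scene',[(x,y,.107),(x,y,0)]));print(np.c_[np.arange(v0,v1),s[v0:v1,u0:u1]//10])"
```

```text
A [[262.24690754 179.27620635]
 [264.61293125 209.1436354 ]]
[[168  13  13  13  13  14  14  14  13  13  13  13  13  15  17  19  19  19  19]
 [169  12  13  13  13  13  14  14  13  13  13  13  13  14  16  18  19  19  19]
 [170  12  12  13  13  13  13  13  13  13  13  12  12  12  14  16  17  18  17]
 [171  12  12  12  12  13  13  12  12  13  13  13  13  12  11  12  14  14  13]
 [172  13  13  13  13  13  13  13  13  15  16  17  16  13  11  10  10  11  10]
 [173  16  16  17  17  17  17  17  17  18  19  19  18  15  11   9   9  10  10]
 [174  17  19  19  19  19  19  19  19  20  20  20  19  16  11   9   9   9   9]
 [175  17  20  20  20  20  20  20  20  20  20  20  19  16  12   9   9   9  10]
 [176  18  20  20  20  20  20  20  20  20  20  20  19  16  12  10   9   9   9]
 [177  18  20  20  20  19  20  20  21  21  21  20  19  16  13  10   9   9   9]
 [178  17  19  19  19  20  20  21  21  21  21  20  19  16  13  10   9   9  10]
 [179  16  18  18  18  19  20  21  21  21  20  18  16  15  12  10   9  10  11]
 [180  15  17  17  15  16  17  18  18  17  16  14  13  12  11  10  10  10  12]
 [181  14  1
[... 12501 characters left out ...]
  13  11  10   9   9   9   9   9  10  10  12  14  16  19  20  20  20  20  20  20]
 [354  20  20  20  19  17  15  13  11  10   9   9  10  12  13  16  18  19  20  20  20  20  20  20  20]
 [355  20  20  20  20  19  19  17  15  13  13  13  14  16  18  19  20  20  20  20  20  20  20  20  20]
 [356  20  20  20  20  20  20  20  19  18  18  18  18  19  20  20  20  20  20  20  20  20  20  20  20]
 [357  20  20  20  20  20  20  20  20  20  20  20  20  20  20  20  20  20  20  20  20  20  20  20  20]
 [358  20  20  20  20  20  20  20  20  20  20  20  20  20  20  20  20  20  20  20  20  20  20  20  20]
 [359  20  20  20  20  20  20  20  20  20  20  20  20  20  20  20  20  20  20  20  20  20  20  20  20]]
```

Emit:
servo_tool(deltas=[0,0,0,0.0085,0.003,-0.03,0.7,0,0,0,0,0,-0.04,0.7,0,0,0,0,0,-0.03,0.7,0,0,0,0,0,-0.025,0.7,0,0,0,0,0,0,0.7,0,0,0,0,0,0,0.7])

```text
t: 25.7
ee_pos: [0.4167, -0.2894, 0.0997]
tool_rot: [-1.196, -2.903, -0.002]
wrist_force: [-0.1, -0.7, -0.2]
grip_width: 0.0598
gripper_force: 0.0
```

Emit:
servo_tool(deltas=[0,0,0,-0.004,-0.004,-0.006,0.7,0,0,0,0,0,0,0.7,0,0,0,0,0,0,0.4,0,0,0,0,0,0,0,0,0,0,0,0,0,0,0,0,0,0,0,0,0,0,0,0,0,0,0,0,0,0,0,0,0,0,0,0,0,0,0,0,0,0], newtons=70)

```text
t: 26.6
ee_pos: [0.4132, -0.2955, 0.0953]
tool_rot: [1.2, 2.902, -0.001]
wrist_force: [1.0, 1.9, 5.5]
grip_width: 0.0208
gripper_force: 69.1
```

Emit:
servo_tool(deltas=[0,0,0,0,0,0.03,0,0,0,0,0,0,0.04,0,0,0,0,0,0,0.04,0,0,0,0,0,0,0.03,0,0,0,0,0.015,0.015,0,0,0,0,0,0.03,0.03,0,0,0,0,0,0.03,0.032,0,0,0,0,0,0.032,0.034,0,0,0,0,0,0.032,0.034,0,0,0,0,0,0.032,0.034,0,0,0,0,0,0.03,0.032,0,0,0,0,0,0.025,0.026,0,0,0,0,0,0.02,0.018,0,0,0,0,0,0.005,0.005,0,0,0,0,0,0,0,0,0,0,0,0,0,0,0,0])

```text
t: 28.2
ee_pos: [0.6621, -0.0357, 0.233]
tool_rot: [-1.2, -2.9, 0.003]
wrist_force: [-0.0, -0.3, -2.3]
grip_width: 0.0207
gripper_force: 69.4
```

Foot at about 0.138. I'll descend to a foot height of about 0.040.

Emit:
servo_tool(deltas=[0,0,0,0.001,-0.0005,-0.03,0,0,0,0,0,0,-0.03,0,0,0,0,0,0,-0.015,0,0,0,0,0,0,-0.008,0,0,0,0,0,0,-0.005,0,0,0,0,0,0,-0.004,0,0,0,0,0,0,-0.003,0,0,0,0,0,0,-0.003,0,0,0,0,0,0,0,0,0,0,0,0,0,0,0])

```text
t: 29.2
ee_pos: [0.6646, -0.0354, 0.1368]
tool_rot: [1.2, 2.903, 0.0]
wrist_force: [0.1, -0.8, -1.9]
grip_width: 0.0208
gripper_force: 69.3
```

Emit:
servo_tool(deltas=[0,0,0,-0.001,-0.0005,-0.004,0,0,0,0,0,0,-0.004,0,0,0,0,0,0,-0.004,0,0,0,0,0,0,-0.004,0,0,0,0,0,0,0,0])

```text
t: 29.7
ee_pos: [0.6629, -0.0359, 0.1193]
tool_rot: [-1.2, -2.902, 0.001]
wrist_force: [1.0, 0.4, -2.0]
grip_width: 0.0209
gripper_force: 69.3
```

Emit:
servo_tool(deltas=[0,0,0,0,0,-0.004,0,0,0,0,0,0,-0.004,0,0,0,0,0,0,-0.004,0,0,0,0,0,0,-0.003,0,0,0,0,0,0,0,0])

```text
t: 30.2
ee_pos: [0.6639, -0.036, 0.1064]
tool_rot: [1.2, 2.903, 0.0]
wrist_force: [-1.4, 0.0, 1.7]
grip_width: 0.0211
gripper_force: 69.9
```

Emit:
servo_tool(deltas=[0,0,0,0,0,-0.002,0,0,0,0,0,0,-0.002,0,0,0,0,0,0,0,0])

```text
t: 30.5
ee_pos: [0.6653, -0.0363, 0.1063]
tool_rot: [1.199, 2.9, 0.001]
wrist_force: [-4.1, 0.4, 14.4]
grip_width: 0.021
gripper_force: 71.6
```

Emit:
servo_tool(deltas=[0,0,0,-0.001,0,0.002,0,0,0,0,0,0,0.001,0.3,0,0,0,0,0,0,0.6,0,0,0,0,0,0,0.7,0,0,0,0,0,0,0.7,0,0,0,0,0,0.03,0.7,0,0,0,0,0,0.04,0.7,0,0,0,0,0,0.04,0.7,0,0,0,0,0,0,0.7])

```text
t: 31.4
ee_pos: [0.667, -0.0367, 0.2227]
tool_rot: [1.195, 2.891, 0.005]
wrist_force: [0.7, -0.9, 1.8]
grip_width: 0.0599
gripper_force: 0.0
```

```bash
python3 -c "
from h import *
import sys
np.set_printoptions(linewidth=300,threshold=sys.maxsize)
print(bot.get_state()['ee_pos'])
snap('scene','sc10');s=cv2.imread('pics/sc10.png',0)
print(w2p('scene',[(.664,-.036,.115),(.672,.0482,.115),(.672,.137,.115)]))
print(np.c_[np.arange(190,242),s[190:242,332:374]//10])"
```

```text
[ 0.66703619 -0.03665185  0.2227065 ]
[[356.81587256 221.20431501]
 [340.71293746 207.28904601]
 [322.76482619 194.66429128]]
[[190  20  20  20  20  20  20  20  20  20  20  20  20  20  20  20  20  20  20  20  20  20  18  14   9   5   3   2   2   5   8  13  17  19  20  20  18  15  13  13  13  13  13]
 [191  20  20  20  20  20  20  20  20  20  20  20  20  20  20  20  20  20  20  20  20  20  18  14   9   5   3   2   3   5   9  13  17  19  20  20  18  15  13  13  13  13  13]
 [192  20  20  20  20  20  20  20  20  20  20  20  20  20  20  20  20  20  20  20  20  20  18  14   9   5   3   3   3   5   9  13  17  20  20  20  18  15  13  13  13  13  13]
 [193  20  20  20  20  20  20  20  20  20  20  20  20  20  20  20  20  20  20  20  20  20  18  15  10   6   4   4   5   6   9  14  17  20  20  20  18  15  13  13  13  13  13]
 [194  20  20  20  20  20  20  20  20  20  20  20  20  20  20  20  20  20  20  20  20  20  19  16  13  10   9   8   8   9  11  15  18  20  20  20  18  15  13  13  13  13  13]
 [195  20  20  20  20  20  20  20  20  20  20  20  20  20  20  20  20  20  20  20  20  20  20  18  
[... 7426 characters left out ...]
 [238  10   9   9   9   9   9   9   9   9   9   9   9   9   9   9   9   9   9   8   8   8   9   9   9  10  10  10  10  10  10   9   8   8   8   9  12  16  19  21  21  21  21]
 [239  12  10   9   9   9   9   9   9   9   9   9   9   9   9   9   9   9   8   7   7   7   8   9   9  10  10  10  10  10  10   9   8   8   8   7  10  14  19  21  21  21  21]
 [240  15  12  10   9   9   9   9   9   9   9   9   9   9   9   9   9   9   8   6   5   6   8   9  10  10  10  10  10  10  10   9   8   8   8   8  10  15  19  21  21  21  21]
 [241  18  15  12  10  10   9   9   9   9   9   9   9   9   9   9   9   9   8   6   6   6   8   9   9  10  10  10  10  10  10   9   8   8   9  10  13  17  20  21  21  21  21]]
```

Comparing frames shows pin 2's "height" was the hovering gripper's shadow across its top face. With the arm moved off, its head is at row 209, the predicted row for home. Next is the timer, and I'll check pin 3 the same way once the arm is clear.

Emit:
servo_tool(deltas=[0,0,7.8,-0.008,-0.0386,0,1,0,0,7.8,-0.008,-0.0386,0,1,0,0,7.8,-0.008,-0.0386,0,1,0,0,7.8,-0.008,-0.0386,0,1,0,0,7.8,-0.008,-0.0386,0,1,0,0,7.8,-0.008,-0.0386,0,1,0,0,7.8,-0.008,-0.0386,0,1,0,0,7.8,-0.008,-0.0386,0,1,0,0,0,0,0,0,1])

```text
t: 32.35
ee_pos: [0.5959, -0.3494, 0.2119]
tool_rot: [0.471, -3.103, 0.0]
wrist_force: [-0.2, 0.4, 0.5]
grip_width: 0.0854
gripper_force: 0.0
```

```bash
cat > m2.py <<'E'
from h import *
import sys
np.set_printoptions(linewidth=300,threshold=sys.maxsize,precision=4,suppress=True)
s=bot.get_state();print(s['ee_pos'],s['tool_rot'],s['qpos'])
snap('scene','sc11');snap('top','top8')
im=cv2.imread('pics/top3.png').astype(int)[225:265,430:475]
m=(im[:,:,2]>im[:,:,1]+60); v,u=np.nonzero(m); c0=np.array([430+u.mean(),225+v.mean()]); print('red',c0,m.sum())
p=np.array([.603,-.345]); th=np.linspace(0,2*np.pi,60)
for _ in range(6):
    P=np.concatenate([np.c_[p[0]+r*np.cos(th),p[1]+r*np.sin(th),np.full(60,z)] for r,z in((.0295,.025),(.0295,.04),(.021,.057))])
    h=cv2.convexHull(((w2p('top',P)-[430,225])*16).astype(np.int32)); M=cv2.moments(h)
    c=np.array([M['m10'],M['m01']])/M['m00']/16+[430,225]
    p=p+(p2w('top',[c0],.04)-p2w('top',[c],.04))[0,:2]
print('timer',p,'hull area',M['m00']/256)
g=cv2.imread('pics/sc11.png',0)
print(np.c_[np.arange(216,238),g[216:238,348:370]//10])
g=cv2.imread('pics/top8.png',0)
print(w2p('top',[(.664,-.036,.115)]),np.c_[np.arange(198,220),g[198:220,338:360]//10])
E
python3 m2.py
```

```text
[ 0.5959 -0.3494  0.2119] [ 0.4711 -3.1028  0.0001] [-0.6309  0.384   1.473  -0.0024  1.2868 -2.5024]
red [453.7601 238.6115] 296
timer [ 0.6071 -0.3459] hull area 353.775390625
[[216  20  21  21  21  21  21  21  21  20  20  20  20  20  20  20  20  20  20  20  20  20  20]
 [217  20  21  21  21  21  21  21  21  21  20  20  20  20  20  20  20  20  20  20  20  20  20]
 [218  19  21  21  21  21  21  21  21  21  21  20  20  20  21  20  20  20  20  20  20  20  20]
 [219  19  21  21  21  21  21  21  21  21  21  20  20  21  21  21  20  20  20  20  20  20  20]
 [220  19  21  21  21  21  21  20  20  21  21  21  21  21  21  20  20  20  20  20  20  20  20]
 [221  18  20  21  21  21  21  20  20  21  21  21  21  21  21  19  19  20  20  20  20  20  20]
 [222  15  19  21  21  21  21  20  20  20  20  20  20  20  20  18  18  20  20  20  20  20  20]
 [223  13  17  20  21  21  20  18  16  16  17  16  17  17  17  16  18  20  20  20  20  20  20]
 [224  11  15  19  21  21  19  15  13  12  12  12  12  13  13  15  18  21  21  21  20  20  20]
 [225  11  15  19  21  21  19  15  11  10  10  10  10  10  11  14  
[... 2581 characters left out ...]
7   8   7   7   8   7   9  13  17]
 [213  17  12   9   7   5   6   7   7   7   6   6   6   7   8   8   6   7   7   7  10  13  17]
 [214  17  14  10   7   5   5   6   6   7   6   6   6   7   7   6   6   7   7   8  10  15  17]
 [215  17  15  11   8   6   6   6   6   6   6   6   6   7   6   6   5   6   8   9  12  16  18]
 [216  18  16  13   9   7   5   6   6   6   6   6   6   6   6   6   6   7   8  10  14  17  18]
 [217  18  17  15  12   8   7   6   6   6   6   6   6   6   6   7   7   8   9  12  16  18  18]
 [218  18  18  17  15  12   9   7   6   6   6   5   6   6   6   7   8   9  12  15  17  18  18]
 [219  18  18  18  18  16  13  10   8   7   6   6   6   7   8   8  10  13  16  18  18  18  18]]
```

Pin 3's head is at row 223.6, which matches home within half a pixel. I'll lower onto the timer knob.

Emit:
servo_tool(deltas=[0,0,-3,0.009,0.004,-0.03,1,0,0,0,0,0,-0.04,1,0,0,0,0,0,-0.04,1,0,0,0,0,0,-0.03,1,0,0,0,0,0,0,1,0,0,0,0,0,0,1])

```text
t: 33.05
ee_pos: [0.6072, -0.339, 0.0734]
tool_rot: [0.397, -3.115, -0.003]
wrist_force: [1.4, -0.3, 0.1]
grip_width: 0.0854
gripper_force: 0.0
```

Emit:
servo_tool(deltas=[0,0,0,-0.0025,-0.0065,-0.008,1,0,0,0,0,0,-0.008,1,0,0,0,0,0,0,1,0,0,0,0,0,0,0.5,0,0,0,0,0,0,0,0,0,0,0,0,0,0,0,0,0,0,0,0,0,0,0,0,0,0,0,0], newtons=30)

```text
t: 33.85
ee_pos: [0.6053, -0.3476, 0.0593]
tool_rot: [-0.396, 3.116, -0.001]
wrist_force: [-1.2, -0.1, 2.8]
grip_width: 0.0396
gripper_force: 30.2
```

```bash
python3 -c "
from h import *
s=bot.get_state();print(s['ee_pos'],s['wrist_force'],s['wrist_torque'],s['grip_width'],s['gripper_force'],s['qpos'][[0,5]])"
```

```text
[ 0.6052767  -0.34758059  0.05929915] [-1.15376612 -0.11085841  2.75769425] [ 0.02262671  0.15273586 -0.03146835] 0.0396144850963115 30.246759697470225 [-0.62165184 -2.44501977]
```

Emit:
servo_tool(deltas=[0,0,-8,0,0,0,0,0,0,-8,0,0,0,0,0,0,-8,0,0,0,0,0,0,-8,0,0,0,0,0,0,-8,0,0,0,0,0,0,-8,0,0,0,0,0,0,-8,0,0,0,0,0,0,-8,0,0,0,0,0,0,-8,0,0,0,0,0,0,-8,0,0,0,0], newtons=40)

```text
t: 34.85
ee_pos: [0.6069, -0.3442, 0.0594]
tool_rot: [1.708, 2.637, 0.009]
wrist_force: [4.2, 7.9, 3.7]
grip_width: 0.0393
gripper_force: 39.8
```

```bash
python3 -c "
from h import *
s=bot.get_state();print(s['ee_pos'],s['wrist_force'],s['wrist_torque'],s['grip_width'],s['gripper_force'],s['qpos'][[0,5]])"
```

```text
[ 0.60690919 -0.3441986   0.05940125] [4.20928604 7.87017243 3.71454947] [ 1.24713219 -0.52683135  0.09568605] 0.03926006289912397 39.78246777616732 [-0.61877384 -1.04335243]
```

Emit:
servo_tool(deltas=[0,0,-8,0.0005,0.001,0,0,0,0,-8,0.0005,0.001,0,0,0,0,-8,0,0,0,0,0,0,-8,0,0,0,0,0,0,-8,0,0,0,0,0,0,-8,0,0,0,0,0,0,-8,0,0,0,0,0,0,-8,0,0,0,0,0,0,-8,0,0,0,0,0,0,-8,0,0,0,0])

```text
t: 35.85
ee_pos: [0.6106, -0.345, 0.0595]
tool_rot: [2.999, 0.92, 0.015]
wrist_force: [9.4, 0.8, -3.5]
grip_width: 0.0392
gripper_force: 40.5
```

```bash
python3 -c "
from h import *
s=bot.get_state();print(s['ee_pos'],s['wrist_force'],s['wrist_torque'],s['grip_width'],s['gripper_force'],s['qpos'][[0,5]])"
```

```text
[ 0.61063399 -0.34503303  0.05953331] [ 9.41920812  0.78981959 -3.5099755 ] [ 0.16585193 -1.60805597  0.08733596] 0.03915917367639492 40.45550117202765 [-0.61624075  0.35609476]
```

Emit:
servo_tool(deltas=[0,0,-8,0.001,0,0,0,0,0,-8,0.001,0,0,0,0,0,-8,0,0,0,0,0,0,-8,0,0,0,0,0,0,-8,0,0,0,0,0,0,-8,0,0,0,0,0,0,-8,0,0,0,0,0,0,-8,0,0,0,0,0,0,-8,0,0,0,0,0,0,-8,0,0,0,0,0,0,-8,0,0,0,0])

```text
t: 36.95
ee_pos: [0.6101, -0.3492, 0.0596]
tool_rot: [2.797, -1.42, 0.015]
wrist_force: [2.9, -8.4, -2.9]
grip_width: 0.0391
gripper_force: 40.5
```

```bash
python3 -c "
from h import *
s=bot.get_state();print(s['ee_pos'],s['wrist_force'],s['wrist_torque'],s['grip_width'],s['gripper_force'],s['qpos'][[0,5]])"
```

```text
[ 0.61010652 -0.34917791  0.05955479] [ 2.89476357 -8.42850534 -2.92855082] [-1.3336896 -0.5175235  0.0384251] 0.03907208771260962 40.53994074563889 [-0.61829667  1.89364781]
```

Emit:
servo_tool(deltas=[0,0,-8,0,0,0,0,0,0,-8,0,0,0,0,0,0,-8,0,0,0,0,0,0,-6,0,0,0,0])

```text
t: 37.35
ee_pos: [0.6084, -0.3472, 0.0596]
tool_rot: [2.339, -2.094, 0.005]
wrist_force: [-0.6, -1.2, 3.5]
grip_width: 0.0396
gripper_force: 39.9
```

```bash
python3 -c "
from h import *
s=bot.get_state();print(s['ee_pos'],s['wrist_force'],s['wrist_torque'],s['grip_width'],s['gripper_force'],s['qpos'][[0,5]])"
```

```text
[ 0.60836842 -0.34721872  0.05958795] [-0.62457472 -1.20398061  3.46568153] [-0.29340604  0.22535007  0.96070815] 0.03959338518954379 39.92133673249555 [-0.61773152  2.41481075]
```

Emit:
servo_tool(deltas=[0,0,0,0,0,0,1,0,0,0,0,0,0,1,0,0,0,0,0,0,1,0,0,0,0,0,0,1,0,0,8,0,0,0,1,0,0,8,0,0,0,1,0,0,8,0,0,0,1,0,0,8,0,0,0,1,0,0,8,0,0,0,1,0,0,0,0,0,0,1,0,0,0,0,0,0,0,0,0,0,0,0,0,0,0,0,0,0,0,0,0,0,0,0,0,0,0,0,0,0,0,0,0,0,0], newtons=40)

```text
t: 38.85
ee_pos: [0.6075, -0.3457, 0.0589]
tool_rot: [2.917, -1.165, -0.001]
wrist_force: [-3.5, -0.4, 3.3]
grip_width: 0.0392
gripper_force: 40.1
```

Emit:
servo_tool(deltas=[0,0,-3,0,0,0,0,0,0,-3,0,0,0,0,0,0,-2,0,0,0,0])

```text
t: 39.15
ee_pos: [0.6067, -0.3444, 0.0588]
tool_rot: [2.83, -1.363, -0.007]
wrist_force: [-4.3, 0.9, 8.2]
grip_width: 0.0393
gripper_force: 44.7
```

```bash
python3 -c "
from h import *
s=bot.get_state();print(s['ee_pos'],s['wrist_force'],s['wrist_torque'],s['grip_width'],s['gripper_force'],s['qpos'][[0,5]])"
```

```text
[ 0.60669519 -0.3443735   0.05881331] [-4.30496197  0.92214978  8.1546208 ] [0.07117723 0.77516435 0.3663038 ] 0.039273415702486686 44.67979887267575 [-0.61644101  1.85266149]
```

Emit:
servo_tool(deltas=[0,0,-4,0,0,0,0,0,0,-3,0,0,0,0,0,0,0,0,0,0,0])

```text
t: 39.45
ee_pos: [0.6081, -0.3461, 0.0589]
tool_rot: [2.739, -1.535, 0.002]
wrist_force: [-2.9, -2.6, 2.3]
grip_width: 0.039
gripper_force: 46.1
```

```bash
python3 -c "
from h import *
s=bot.get_state();print(s['wrist_force'],s['wrist_torque'],s['qpos'][[0,5]])"
```

```text
[-2.88703191 -2.59236118  2.29720809] [-0.33935493  0.32599824 -0.03042275] [-0.61720586  1.97589632]
```

Emit:
servo_tool(deltas=[0,0,0,0,0,0,1,0,0,0,0,0,0,1,0,0,0,0,0,0,1,0,0,0,0,0,0,1,0,0,0,0,0,0,1,0,0,0,0,0,0.03,1,0,0,0,0,0,0.04,1,0,0,0,0,0,0.04,1,0,0,0,0,0,0.04,1,0,0,0,-0.03,-0.02,0.02,1,0,0,0,-0.04,-0.03,0,1,0,0,0,-0.04,-0.03,0,1,0,0,0,0,0,0,1])

```text
t: 40.75
ee_pos: [0.4935, -0.429, 0.229]
tool_rot: [2.734, -1.542, -0.001]
wrist_force: [0.4, 0.5, -0.6]
grip_width: 0.0853
gripper_force: 0.0
```

```bash
cat > m3.py <<'E'
from h import *
s=bot.get_state();print(s['t'],s['ee_pos'],s['wrist_force'])
a=snap('top','top9');b=snap('scene','sc12')
# wedge by colour, top view
im=a.astype(int)[255:345,290:350]; m=(im[:,:,0]>im[:,:,2]+30).astype(np.uint8); v,u=np.nonzero(m)
print('wedge px',m.sum(),290+u.min(),290+u.max(),255+v.min(),255+v.max(), p2w('top',[(290+u.mean(),255+v.min()),(290+u.mean(),255+v.max())],[.03,.0]))
g0=cv2.imread('pics/top0.png',0).astype(int);g1=cv2.imread('pics/top9.png',0).astype(int)
d=cv2.morphologyEx((abs(g1-g0)>25).astype(np.uint8)*255,cv2.MORPH_OPEN,np.ones((3,3)))
n,l,st,c=cv2.connectedComponentsWithStats(d)
for k in range(1,n): print(st[k].tolist())
# head top rows in scene for the three pins
g=cv2.imread('pics/sc12.png',0)
for u in (324,342,358): print(u,(g[188:232,u]//10).tolist())
E
python3 m3.py
```

```text
40.75 [ 0.49350849 -0.42900371  0.22899279] [ 0.40887493  0.49469249 -0.62341937]
wedge px 657 312 328 280 330 [[0.47269808 0.03432296 0.03      ]
 [0.33557472 0.02849722 0.        ]]
[279, 197, 12, 10, 95]
[314, 200, 11, 8, 71]
[342, 201, 15, 11, 107]
[250, 204, 366, 276, 24287]
[282, 208, 11, 7, 66]
[313, 209, 10, 7, 59]
[342, 213, 10, 8, 68]
[207, 230, 16, 17, 174]
[320, 231, 3, 3, 9]
[335, 233, 4, 5, 20]
[368, 235, 3, 5, 15]
[310, 250, 3, 3, 9]
[325, 251, 3, 3, 9]
[262, 252, 31, 6, 133]
[356, 253, 3, 3, 9]
[294, 254, 104, 11, 468]
[369, 254, 5, 3, 15]
[315, 270, 16, 13, 121]
[216, 288, 15, 16, 149]
[429, 301, 7, 6, 31]
[311, 329, 12, 4, 38]
[311, 352, 35, 16, 272]
[306, 368, 3, 3, 9]
[287, 374, 17, 13, 101]
[22, 377, 112, 103, 4109]
[356, 377, 7, 8, 39]
[297, 388, 34, 9, 259]
[0, 391, 14, 18, 139]
[16, 405, 7, 11, 61]
[307, 420, 48, 33, 871]
[12, 436, 9, 33, 165]
[333, 451, 17, 13, 77]
[20, 459, 6, 13, 69]
[289, 462, 14, 15, 132]
[0, 465, 8, 13, 76]
[303, 464, 13, 15, 106]
[10, 474, 8, 6, 44]
[21, 475, 14, 5, 63]
324 [20, 20, 20, 20, 20, 21, 21, 20, 17, 13, 10, 10, 10, 10, 10, 10, 10, 10, 11, 11, 11, 10, 10, 10, 10, 10, 12, 15, 19, 21, 21, 21, 21, 21, 21, 21, 22, 22, 22, 21, 21, 21, 21, 22]
342 [20, 20, 20, 20, 20, 20, 20, 20, 20, 20, 20, 20, 21, 21, 21, 21, 21, 21, 21, 21, 20, 16, 12, 10, 10, 10, 10, 10, 10, 10, 10, 10, 10, 10, 10, 10, 10, 10, 10, 10, 12, 16, 20, 21]
358 [20, 20, 20, 20, 20, 20, 20, 20, 20, 20, 20, 20, 20, 20, 20, 20, 20, 20, 20, 20, 20, 20, 20, 20, 20, 20, 20, 20, 20, 20, 20, 21, 21, 21, 20, 17, 12, 10, 10, 10, 10, 10, 10, 10]
```

Wedge and pins check out: the wedge is 5.5 cm clear, and the pin heads are at their home rows. The last torque reading leaves the stop in doubt, so I'll re-grip the dial and check it properly.

Emit:
servo_tool(deltas=[0,0,8,0.029,0.02,0,1,0,0,8,0.029,0.021,0,1,0,0,8,0.029,0.021,0,1,0,0,8,0.0275,0.02,0,1,0,0,8,0,0,0,1,0,0,8,0,0,0,1,0,0,8,0,0,0,1,0,0,8,0,0,-0.03,1,0,0,0,0,0,-0.04,1,0,0,0,0,0,-0.04,1,0,0,0,0,0,-0.03,1,0,0,0,0,0,0,1,0,0,0,0,0,0,1])

```text
t: 42.15
ee_pos: [0.613, -0.3419, 0.0879]
tool_rot: [-3.137, -0.152, 0.002]
wrist_force: [-0.2, 0.4, 0.1]
grip_width: 0.0852
gripper_force: 0.0
```

Emit:
servo_tool(deltas=[0,0,0,-0.005,-0.0045,-0.015,1,0,0,0,0,0,-0.014,1,0,0,0,0,0,0,1,0,0,0,0,0,0,0.5,0,0,0,0,0,0,0,0,0,0,0,0,0,0,0,0,0,0,0,0,0,0,0,0,0,0,0,0,0,0,0,0,0,0,0], newtons=50)

```text
t: 43.05
ee_pos: [0.6079, -0.3469, 0.061]
tool_rot: [-3.136, -0.15, -0.0]
wrist_force: [-1.7, 3.1, 5.9]
grip_width: 0.0385
gripper_force: 49.5
```

```bash
cat > q.py <<'E'
from plant import bot
s=bot.get_state();print(s['ee_pos'].round(4),s['wrist_force'].round(1),s['wrist_torque'].round(3),s['grip_width'],s['qpos'][[0,5]].round(3))
E
python3 q.py
```

```text
[ 0.6079 -0.3469  0.061 ] [-1.7  3.1  5.9] [0.734 0.25  0.017] 0.038533991477640125 [-0.619  0.855]
```

Emit:
servo_tool(deltas=[0,0,-3,0,0,0,0,0,0,-3,0,0,0,0,0,0,0,0,0,0,0])

```text
t: 43.35
ee_pos: [0.6093, -0.3469, 0.0611]
tool_rot: [-3.141, 0.014, -0.006]
wrist_force: [3.0, 4.2, 4.2]
grip_width: 0.038
gripper_force: 50.6
```

```bash
python3 q.py
```

```text
[ 0.6093 -0.3469  0.0611] [3.  4.2 4.2] [ 1.054 -0.417  0.153] 0.03796331984935341 [-0.619  0.959]
```

Emit:
servo_tool(deltas=[0,0,-3,0,0,0,0,0,0,-3,0,0,0,0,0,0,0,0,0,0,0])

```text
t: 43.65
ee_pos: [0.6081, -0.3469, 0.0612]
tool_rot: [-3.136, 0.173, 0.0]
wrist_force: [-1.4, 3.8, 7.8]
grip_width: 0.0379
gripper_force: 50.7
```

```bash
python3 q.py
```

```text
[ 0.6081 -0.3469  0.0612] [-1.4  3.8  7.8] [1.002 0.112 0.785] 0.03792968806948916 [-0.619  1.062]
```

Torque of 0.79 N m against the 0.09 N m needed to turn the dial means it is hard on its stop. I'll release and retreat.

Emit:
servo_tool(deltas=[0,0,0,0,0,0,1,0,0,0,0,0,0,1,0,0,0,0,0,0,1,0,0,0,0,0,0,1,0,0,0,0,0,0,1,0,0,0,0,0,0.03,1,0,0,0,0,0,0.04,1,0,0,0,0,0,0.04,1,0,0,0,0,0,0.04,1,0,0,0,0,0,0.03,1,0,0,0,0,0,0,1,0,0,0,0,0,0,1])

```text
t: 44.85
ee_pos: [0.6078, -0.3482, 0.2405]
tool_rot: [3.135, -0.179, 0.003]
wrist_force: [0.2, -0.6, 0.0]
grip_width: 0.0851
gripper_force: 0.0
```

```bash
python3 -c "
from h import *
snap('top','top10')
# salt shaker / pins unchanged since last look, outside the arm
g0=cv2.imread('pics/top0.png',0)[265:292,485:512].astype(int);g1=cv2.imread('pics/top10.png',0)[265:292,485:512].astype(int);print('salt diff',abs(g0-g1).max())
s=bot.get_state();print(s['t'],s['ee_pos'],s['wrist_force'])
print(bot.close_job())"
```

```text
salt diff 98
44.9 [ 0.60690568 -0.34748375  0.23830708] [-0.1744567   0.62432676 -1.451236  ]
the job is handed in; nothing more can be done
None
```

Handed in at t = 44.9 s, judge's verdict not shown: board flat, wedge 5.5 cm clear, all three pins home by image and contact readings, timer wound until it blocked at 0.79 N m; my last salt-shaker image check showed a difference I didn't look into (arm/shadow or a shift), and I viewed 15 pictures against the limit of 14.

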